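# Open the spare-knob jar in the studio bench clamp

### The job

The square glass jar of spare mixer knobs stands loose between the jaws of the bench clamp: brace it first by sliding the movable jaw, by its upright post, up against the jar until the jar is held between both jaws. Then unscrew the tight lid (counterclockwise seen from above) only until its threads let go, without turning the jar round in the clamp or pulling it up, and raise the lid straight up off the jar. Finish still holding the lid level in the gripper, about 2 cm clear above the jar's mouth, with the jar standing clamped, and leave the other things on the desk where they are.

Things in the scene. Friction and masses are not known exactly. Their poses are not given: they have to be found in the camera images.
- clamp: Bench clamp fixed to the desk: steel base plate 8 mm thick on which the jar stands. Origin on the desk surface, under the jar's centre once clamped (the jar may be up to 15 mm off along x). z up; y is the way the movable jaw closes. The fixed jaw's inner face is at clamp y = +28 mm. Both jaws are 76 mm wide in x and reach 50 mm above the desk.
- jaw (a joint): Travel of the movable jaw in m towards clamp +y; 0 is fully open (inner face at clamp y = -64 mm). At 0.036 the 56 mm jar is clamped against the fixed jaw; it starts 16 to 36 mm short of that. It slides stiffly (about 14 N), stays where left, and pushes and squares up the jar.
- jaw_grip (a point): Point to grip or push on the movable jaw: on the axis of its upright black post, 24 x 24 mm in section (sides along clamp x and y), top 75 mm above the desk, 80 mm outward of the jaw's inner face. The point is 17 mm below the post's top. Axes as the clamp.
- jar_mid (a point): The loose glass jar in the clamp (about 0.35 kg): square body 56 x 56 mm, 62 mm high, then a round neck 43 mm across; total height 88 mm. This point is the centre of the body, 31 mm above its underside; z up, x and y square to the sides; it starts within 0.08 rad of the clamp's axes. Unclamped, it tends to turn along with the lid.
- jar_rim (a point): Centre of the jar's mouth at the rim, 96 mm above the desk; axes as the jar. The neck has two short thread ramps. The lid is free once its x axis is turned counterclockwise (from above) to 0 rad of the jar's x axis; it starts 0.75 to 1.1 rad short of that and meets a hard stop about 1.25 rad beyond. Clockwise it only meets a stop.
- lid_mid (a point): Centre (half-way up) of the round aluminium screw lid, 60 mm across, 22 mm high, 110 g. Screwed on, it is about 3 mm below the rim, 93 mm above the desk; the lid's lower edge is 12 mm above the jar's shoulder. A springy liner makes it tight: turning takes about 0.15 to 0.5 N m. It rises about 1 mm as it unscrews; then it lifts straight off.
- tape: Bystander: roll of black tape lying flat, 84 mm across, 22 mm high. Origin at the centre of its underside.
- cap_a: Bystander: small black control knob, 26 mm across, 18 mm high, standing on the desk near the clamp. Origin under it.
- cap_b: Bystander: black control knob, 32 mm across, 22 mm high, standing on the desk near the clamp. Origin under it.
- mug: Bystander: white mug, 80 mm across, 92 mm high. Origin at the centre of its underside.
- driver: Bystander: screwdriver lying on the desk. Origin under its middle.
- spare_jar: Bystander: round closed jar with a grey lid, 58 mm across, 85 mm high, standing by itself away from the clamp. Origin at the centre of its underside.
- headphones: Bystander: black headphones lying flat, about 235 x 215 mm, 45 mm high. Origin on the desk between the ear cups.
Mind the look-alikes: they are no part of the job. Leave any orange, red or turquoise look-alike of the part that bears lid_mid alone.

How it is judged (in metres and radians):
On the way, in this order (a step that is already met when the one before it is completed fails the run):
1. the jaw is slid up so that the jar is held between both jaws (jaw travel above 0.0325 m), the lid still on (value of joint jaw above 0.0325 m and z of lid_mid in the frame of jar_rim below 0.006 m), for 0.2 s.
2. the lid is unscrewed and raised clear of the jar's mouth, over it, while the jar stays clamped (value of joint jaw above 0.0325 m and z of lid_mid in the frame of jar_rim above 0.014 m and horizontal distance between lid_mid and jar_rim below 0.03 m and angle between jar_rim's own z axis and vertical below 0.06 rad and z of jar_rim in the frame of clamp between 0.092 and 0.1 m), for 0.2 s.
At the end, for the whole second after the job is handed in: Fingers hold the lid still, level within 0.2 rad, lower edge 3 to 45 mm above the rim, within 30 mm of the jar's axis, at most 1.15 rad past letting go, touching neither jar nor clamp; the jar stands upright on the clamp plate (height within 4 mm), jaw travel above 0.0325 m (all of step 2 and z of lid_mid in the frame of jar_rim below 0.056 m and angle between lid_mid's own z axis and vertical below 0.2 rad and angle between the x axis of lid_mid and the x axis of jar_rim, either way round below 1.15 rad and linear speed of lid below 0.03 m/s and contact force between the fingers and lid above 1 N and contact force between lid and jar below 0.1 N and contact force between lid and clamp below 0.1 N); the arm keeps its last pose, push and grip.
It fails at once if the jar is turned in the clamp by more than 0.3 rad (angle between the x axis of jar_mid and the x axis of clamp, either way round above 0.3 rad).
It fails at once if the jar is pulled up by more than 12 mm or tipped by more than 0.3 rad (z of jar_rim in the frame of clamp above 0.108 m or angle between jar_rim's own z axis and vertical above 0.3 rad).
It fails at once if another thing on the desk is moved by more than 30 mm (distance of any of tape, cap_a, cap_b, mug, driver, spare_jar, headphones from where it was at the start of the episode above 0.03 m).
It also fails if it takes over 48 s, if anything falls off the work surface, if the arm or the gripper's body presses on something with over 40 N, if the wrist force passes 120 N, or if a joint passes its speed limit or range.

### The arm

A 6-joint arm with a two-finger parallel gripper is mounted at the origin on the work surface. World frame = base frame: x ahead of the robot, y to its left, z up, the work surface at z = 0. Lengths are in m, angles in degrees, forces in N, time in s.
With the tool pointing down it reaches from about 0.4 to 0.825 m from the base axis. Payload 7 kg.
Tool frame: the origin (TCP) lies at the centre of the arm's flange, where the gripper is bolted on; the fingertips stand 178 mm ahead of it and the grasp point (between the pads) lies ahead of it (ctrl.grip_depth is the z of the grasp point in the tool frame, in m); z points along the fingers, x is the direction in which the jaws open and shut, and the axes are right-handed (so a half turn about z gives the same grasp; the last joint's range is limited). The gripper opens to 88 mm and grips with 3 to 60 N. Pads are 19 mm wide; open, the fingers measure 130 mm over their backs; the gripper's body (78 mm by 193 mm) begins 47 mm behind the grasp point.
Start: joints at [80.621, 20.546, 0.682, 0, -70.136, -16.507], TCP at [0.295, 0.607, 0.405] pointing down, gripper open.
Joint ranges: [-176.03, 176.03], [-82.01, 121.73], [-58.28, 71.71], [-173.87, 95.51], [-174.79, -0.11], [-173.66, 173.66]. Speed limits (degrees/s): [136.94, 136.94, 172.46, 180, 180, 180].

### API

Orientations are given as [roll, pitch, yaw] about the fixed x, y, z axes, in that order (R = Rz(yaw) Ry(pitch) Rx(roll)).
In Python, from plant import ctrl gives the robot as it stands.
- The arm moves only by the tool carry_out, never from a script. Its arguments are lists of equal length, an entry for each row: "linear": the shift along the tool's x, y, z in cm, a list of three; "twist": the turn about the tool's z in degrees. In form: {"linear": [[tx, ty, tz], ...], "twist": [twist, ...]}. A call has 1 to 12 rows; each row is the pose to reach, as a shift and turn from the pose measured when the call began, along the tool's axes at that moment; what a row does not reach only later rows make up. A row lasts 1/12 s, in which the tool goes at most 41.7 mm and 7.16 degrees, less where a joint would pass 70% of its speed; a pose out of reach is approached as far as the arm can. A call with a gripper value outside its range is refused whole. "fingers" is the gripper's target within -1 to 1 (fully open at 1, half-way at 0, shut at -1), set as the call begins (left out, the last holds). The fingers move at their own pace and stop on an object; the grip force is fixed at half the most. Time passes only in rows, so rows that repeat a pose let the fingers close. It gives the time, the measured TCP pose, the force and the opening at its end, in the units of the state.
- ctrl.get_obs(): the state, without advancing time (a new reading comes with each control period).
- ctrl.snapshot(name): name is "scene" or "top"; returns the picture (480x640x3 uint8, blue, green, red); there is no depth.
- ctrl.camera_params(name): a dict with "fovy" (degrees; the focal length in pixels is half the picture's height over the tangent of half this angle, whatever the lens; pixels are square), "cx", "cy" (the principal point, pixels), "eye" and "rotation" of the camera in the world. Camera axes: x right, y down, z forward; pixel columns grow to the right and rows downward; lengths in m; the calibration is good to about 2 mm. A picture is of the moment at which its call begins. camera_params takes no time and is no camera call.
- ctrl.close_job(): hands the job in, once; it reports no verdict.
The state is a dict: "clock": time; "joint_pos": joint angles; "qvel": joint speeds; "tau": joint torques, N m; "tool_pos": TCP position; "orientation": TCP orientation; "force": force on the tool from outside, world axes, zero at the start; "moment": the same for the moment, N m; "opening": finger opening in m.
Only numpy, scipy, OpenCV 4.12 (cv2) and the standard library are available. Lean on these libraries where they do the work, as an engineer would, in place of code of your own. Each camera call takes 0.05 s, during which the arm holds its last target.

## Working session

There is one attempt and no reset: what is moved stays moved. The work goes in short steps, Python scripts to look and compute and a tool call to move; the robot and the scene stay as the last step left them, time stands still between calls to the robot, and variables do not carry over. Pictures are saved under pics/ and viewed, and the job is handed in when it is done.

Besides the shell and the picture viewer there is one more tool, called by a JSON object that holds its "name" and its "arguments", one argument or row to a line. carry_out: Moves the arm, as the interface text tells. Its arguments: {"type":"object","properties":{"linear":{"type":"array","items":{"type":"array","items":{"type":"number"}}},"twist":{"type":"array","items":{"type":"number"}},"fingers":{"type":"number"}},"required":["linear","twist"]}

```bash
ls; mkdir -p pics; python3 - <<'E'
from plant import ctrl
import cv2
print(ctrl.get_obs(), ctrl.grip_depth)
for n in("scene","top"):
    p=ctrl.camera_params(n);print(n,p)
    cv2.imwrite(f"pics/{n}0.png",ctrl.snapshot(n))
E
```

```text
pics
{'clock': 0.0, 'joint_pos': array([ 8.06222660e+01,  2.05916187e+01,  6.30952210e-01, -1.82938913e-02,
       -7.01349663e+01, -1.65069877e+01]), 'qvel': array([-0.04046022,  0.08572227,  0.03700744,  0.05538995,  0.01338279,
       -0.00081838]), 'tau': array([-3.78531222e-04, -5.82727754e+01,  2.93042189e+01,  6.99670002e+00,
        6.75269999e-03, -1.68083188e-04]), 'tool_pos': array([0.29459822, 0.60709204, 0.40370467]), 'orientation': array([-1.79989314e+02, -9.65778363e-02, -1.15890961e+02]), 'force': array([ 0.03549074, -0.13370585,  0.33776   ]), 'moment': array([-0.00221   , -0.02670964, -0.00336933]), 'opening': 0.08745689861286306} 0.1593
scene {'fovy': 54.3530075052487, 'cx': 322.3759760656778, 'cy': 233.36882887241063, 'eye': array([ 1.26554238, -0.03898013,  0.72371077]), 'rotation': array([-131.85316733,    0.73245086,   85.33011   ])}
top {'fovy': 47.03861846586349, 'cx': 311.7267699720572, 'cy': 235.75464065574712, 'eye': array([ 0.39808172, -0.01577648,  1.2617193 ]), 'rotation': array([-172.7290567 ,    0.34003826,  -91.3036596 ])}
```

View pics/scene0.png

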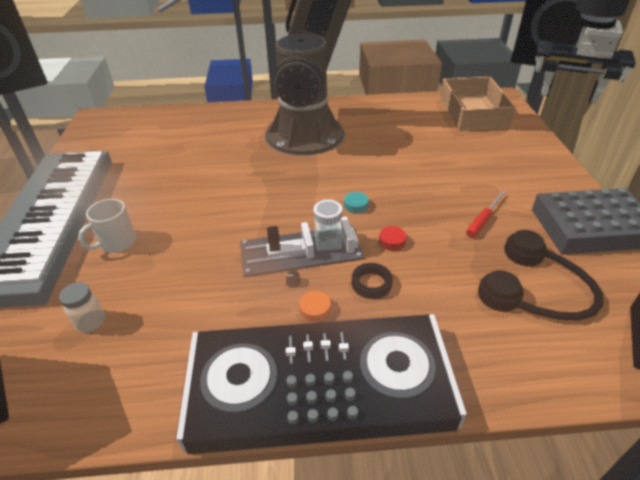

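View pics/top0.png

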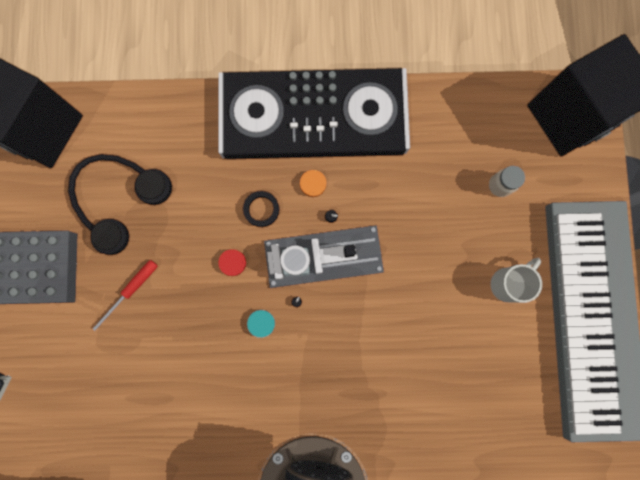

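The top view shows the clamp at about (322,257), with its +y pointing image-left. The white or silver lid is at (295,261) and the black post at about (349,251). Possible mix-ups for the lid are the orange (313,183), red (232,263) and turquoise (260,323) discs and the grey-lidded spare jar (508,178). For the post, they are the black knobs at (331,216) and (297,301). I'll crop in close to check.

```bash
cat > h.py <<'E'
import numpy as np, cv2
from scipy.spatial.transform import Rotation as R
from plant import ctrl
def cam(n):
    p=ctrl.camera_params(n); f=240/np.tan(np.radians(p['fovy']/2))
    return p['eye'],R.from_euler('xyz',p['rotation'],degrees=True).as_matrix(),f,p['cx'],p['cy']
def ray(n,px):
    e,M,f,cx,cy=cam(n); d=M@np.array([(px[0]-cx)/f,(px[1]-cy)/f,1]); return e,d/np.linalg.norm(d)
def onz(n,px,z):
    e,d=ray(n,px); return e+d*(z-e[2])/d[2]
def proj(n,P):
    e,M,f,cx,cy=cam(n); q=M.T@(np.array(P)-e); return np.array([cx+f*q[0]/q[2],cy+f*q[1]/q[2]])
E
python3 - <<'E'
from h import *
a=cv2.imread('pics/top0.png')[215:315,250:395];cv2.imwrite('pics/topc.png',cv2.resize(a,None,fx=5.4,fy=5.4,interpolation=cv2.INTER_CUBIC))
a=cv2.imread('pics/scene0.png')[190:290,230:375];cv2.imwrite('pics/scenec.png',cv2.resize(a,None,fx=5.4,fy=5.4,interpolation=cv2.INTER_CUBIC))
print(onz('top',(295,261),.104),onz('top',(349,251),.075))
print(onz('scene',(327,210),.104),onz('scene',(273,228),.075))
E
```

```text
[0.49319381 0.02414361 0.104     ] [ 0.51451925 -0.09195002  0.075     ]
[0.50280428 0.0251383  0.104     ] [ 0.51611833 -0.09069067  0.075     ]
```

View pics/topc.png

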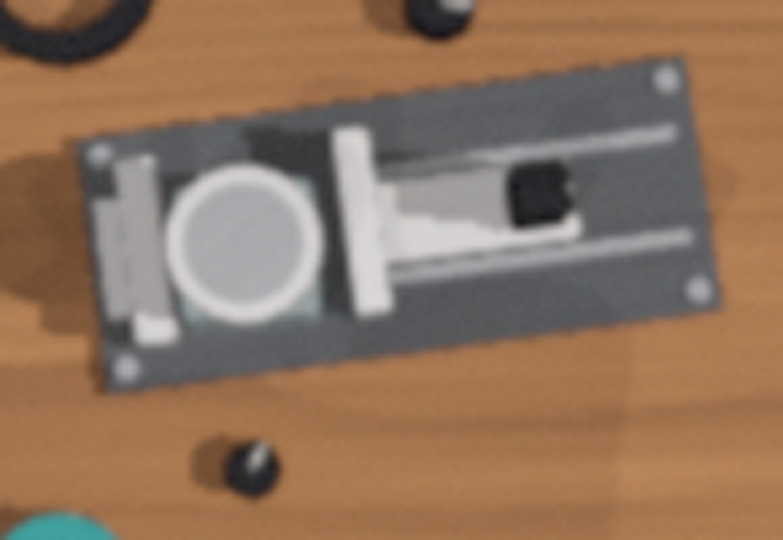

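View pics/scenec.png

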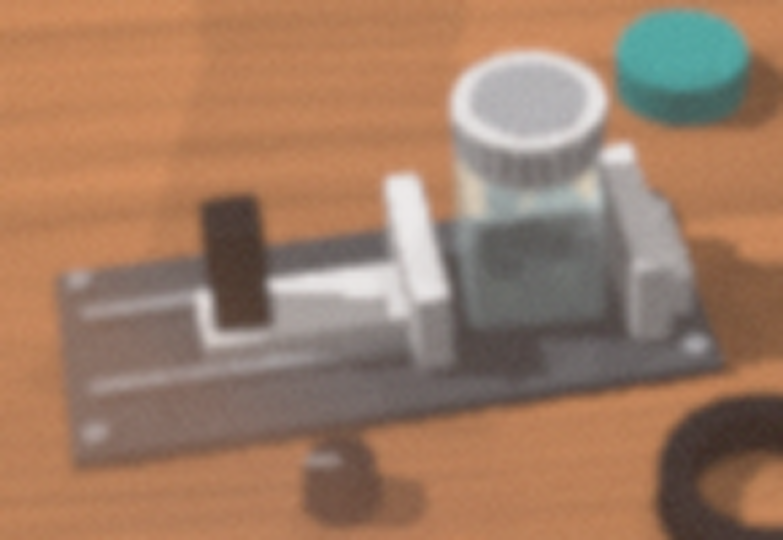

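```bash
python3 - <<'E'
from h import *
T=lambda x,y:(250+(x+.5)/5.4-.5,215+(y+.5)/5.4-.5)
S=lambda x,y:(230+(x+.5)/5.4-.5,190+(y+.5)/5.4-.5)
bt=[onz('top',T(*p),.009) for p in((99,154),(667,80),(127,369),(699,290))]
bs=[onz('scene',S(*p),.009) for p in((695,344),(95,432),(640,200),(79,279))]
for a,b in zip(bt,bs):print(a.round(4),b.round(4))
b=bt
for b in(bt,bs):
  v=b[0]-b[1]+b[2]-b[3]
  if b is bs: v=b[0]-b[1]
  print('closing dir deg',np.degrees(np.arctan2(v[1],v[0])), np.linalg.norm(b[0]-b[1]))
w=bt[0]-bt[2]; print('x dir',np.degrees(np.arctan2(w[1],w[0])),np.linalg.norm(w))
def tri(a,b):
    e1,d1=ray('top',a);e2,d2=ray('scene',b)
    A=np.stack([d1,-d2],1);s=np.linalg.lstsq(A,e2-e1,rcond=None)[0]
    p,q=e1+s[0]*d1,e2+s[1]*d2; return ((p+q)/2).round(4),np.linalg.norm(p-q).round(4)
print('lid',tri(T(244,244),S(528,102)), onz('top',T(244,244),.104))
print('post',tri(T(541,195),S(230,202)),onz('top',T(541,195),.075),onz('scene',S(230,202),.075))
# lid size at .104
for x in(165,323):print(onz('top',T(x,244),.104))
# jaws: tops
for n,p in dict(fixNin=(155,160),fixFin=(178,335),movTopL=(333,130),movTopLb=(358,313)).items():print(n,onz('top',T(*p),.05))
for n,p in dict(tape=(261,209),capa=(297,301),capb=(331,216)).items():print(n,onz('top',p,.02))
E
```

```text
[0.5434 0.0886 0.009 ] [0.542  0.0897 0.009 ]
[ 0.5694 -0.153   0.009 ] [ 0.5688 -0.1508  0.009 ]
[0.4524 0.078  0.009 ] [0.4518 0.0784 0.009 ]
[ 0.48   -0.1631  0.009 ] [ 0.4792 -0.1609  0.009 ]
closing dir deg 96.33215495484289 0.24292504025723521
closing dir deg 96.3374172197359 0.24198146049018404
x dir 6.638593551118648 0.09169886175893201
lid (array([0.496 , 0.0256, 0.1025]), np.float64(0.0019)) [0.49578298 0.02456261 0.104     ]
post (array([ 0.5149, -0.0929,  0.0769]), np.float64(0.0013)) [ 0.51512299 -0.0936499   0.075     ] [ 0.5127254  -0.09240177  0.075     ]
[0.49649919 0.0553627  0.104     ]
[ 0.49506701 -0.00622775  0.104     ]
fixNin [0.53567229 0.06224216 0.05      ]
fixFin [0.46388485 0.05397084 0.05      ]
movTopL [ 0.54633574 -0.01092186  0.05      ]
movTopLb [ 0.47113088 -0.0193897   0.05      ]
tape [0.62098969 0.10248601 0.02      ]
capa [0.41034028 0.02426299 0.02      ]
capb [ 0.60099912 -0.05697723  0.02      ]
```

```bash
cat >> h.py <<'E'
def plan(xyz,yaw):
    o=ctrl.get_obs(); M=R.from_euler('xyz',o['orientation'],degrees=True).as_matrix()
    l=M.T@(np.array(xyz)-o['tool_pos'])*100
    tw=-((yaw-o['orientation'][2]+180)%360-180)
    print('t',o['clock'],'tool',o['tool_pos'].round(4),o['orientation'].round(2),'F',o['force'].round(1),'Mo',o['moment'].round(2),'open',round(o['opening'],4),'\n linear cm',l.round(2),'twist',round(tw,2))
E
python3 -c "
from h import *
plan((.517,-.0945,.30),-173.6)"
```

```text
t 0.1 tool [0.2946 0.6071 0.4038] [-1.7999e+02 -8.0000e-02 -1.1589e+02] F [-0.1 -0.  -0. ] Mo [-0.04 -0.    0.04] open 0.0877 
 linear cm [ 53.4  -50.64  10.46] twist 57.71
```

{"name": "carry_out", "arguments": {
  "linear": [
    [2.5,-2.5,0],
    [5,-5,0],
    [8,-7.5,0],
    [11,-10.5,0],
    [14,-13,0.2],
    [17,-16,0.2],
    [20,-19,0.3],
    [23,-22,0.5],
    [26,-24.5,1],
    [29,-27.5,1.5],
    [32,-30.5,2],
    [35,-33,2.5]
  ],
  "twist": [3,6,9,13,17,21,25,29,33,37,41,45],
  "fingers": 1
}}

```text
clock: 1.1
tool_pos: [0.4388, 0.1462, 0.3793]
orientation: [-179.9, -0.0, -161.1]
force: [0.8, 0.3, -0.4]
opening: 0.088
```

```bash
python3 -c "
from h import *
plan((.517,-.0945,.30),-173.6)"
```

```text
t 1.1 tool [0.4388 0.1462 0.3793] [-1.7994e+02 -2.0000e-02 -1.6106e+02] F [ 0.8  0.3 -0.4] Mo [ 0.06 -0.21 -0.03] open 0.088 
 linear cm [  0.41 -25.3    7.96] twist 12.54
```

{"name": "carry_out", "arguments": {
  "linear": [
    [0,-2.5,0.5],
    [0.1,-5,1],
    [0.1,-8,1.5],
    [0.2,-11,2],
    [0.2,-14,3],
    [0.3,-17,4],
    [0.3,-20,5],
    [0.4,-22.5,6],
    [0.4,-24.5,7],
    [0.4,-25.3,8],
    [0.4,-25.3,8],
    [0.4,-25.3,8]
  ],
  "twist": [1,2,4,6,8,10,12,12.5,12.5,12.5,12.5,12.5]
}}

```text
clock: 2.1
tool_pos: [0.5168, -0.0946, 0.2988]
orientation: [-179.9, -0.1, -173.6]
force: [-0.2, 0.6, 0.2]
opening: 0.0872
```

```bash
python3 - <<'E'
from h import *
plan((.517,-.0945,.217),-173.6)
for n in('top','scene'):
    a=ctrl.snapshot(n); b=a[190:300,225:400] if n=='scene' else a[200:330,240:415]
    cv2.imwrite(f'pics/{n}1.png',cv2.resize(b,None,fx=4.5,fy=4.5,interpolation=cv2.INTER_CUBIC))
E
```

```text
t 2.1 tool [ 0.5168 -0.0946  0.2988] [-1.7994e+02 -1.2000e-01 -1.7363e+02] F [-0.2  0.6  0.2] Mo [ 0.1  -0.05  0.04] open 0.0872 
 linear cm [-0.04  0.02  8.18] twist -0.03
```

View pics/scene1.png

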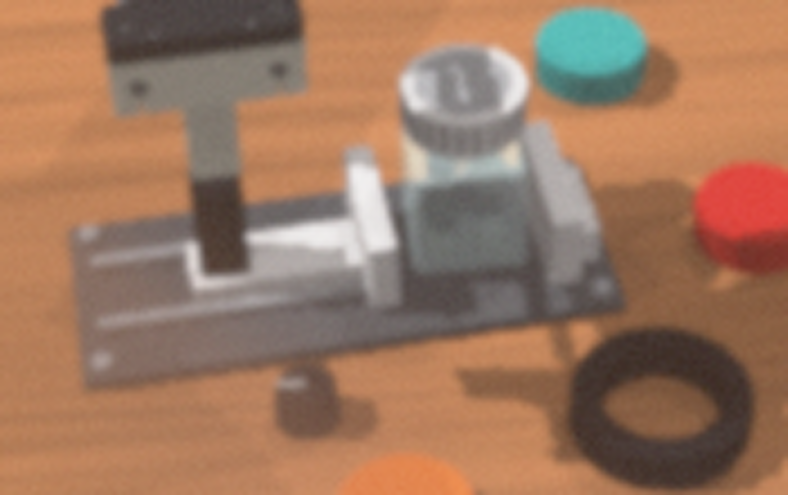

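View pics/top1.png

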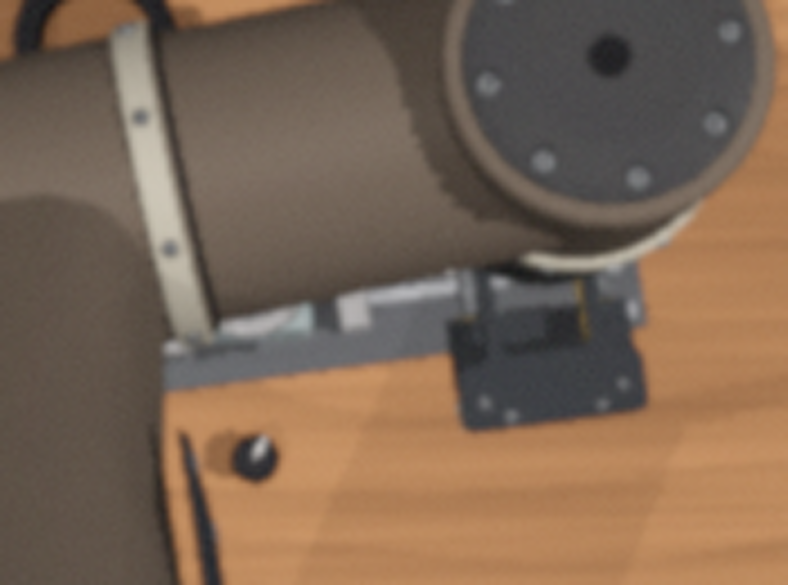

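The gripper sits in line over the post: in the scene crop the finger at (215,140) covers the post at (218,220). Next I lower and grip.

{"name": "carry_out", "arguments": {
  "linear": [
    [0,0,1.5],
    [0,0,3],
    [0,0,4.5],
    [0,0,6],
    [0,0,7],
    [0,0,7.8],
    [0,0,8.1],
    [0,0,8.1]
  ],
  "twist": [0,0,0,0,0,0,0,0]
}}

```text
clock: 2.87
tool_pos: [0.5171, -0.0935, 0.2187]
orientation: [-179.9, -0.0, -173.5]
force: [0.6, -0.5, -0.0]
opening: 0.0879
```

{"name": "carry_out", "arguments": {
  "linear": [
    [0,0,0],
    [0,0,0],
    [0,0,0],
    [0,0,0],
    [0,0,0],
    [0,0,0],
    [0,0,0],
    [0,0,0],
    [0,0,0]
  ],
  "twist": [0,0,0,0,0,0,0,0,0],
  "fingers": -1
}}

```text
clock: 3.62
tool_pos: [0.5171, -0.0936, 0.2187]
orientation: [-179.9, -0.0, -173.5]
force: [-0.1, -0.7, -1.3]
opening: 0.0333
```

```bash
python3 - <<'E'
from h import *
plan((.517,-.0945,.217),-173.6)
E
```

```text
t 3.6167 tool [ 0.5171 -0.0936  0.2187] [-1.7994e+02 -3.0000e-02 -1.7349e+02] F [-0.1 -0.7 -1.3] Mo [ 0.08 -0.05  0.05] open 0.0333 
 linear cm [ 0.02 -0.09  0.17] twist 0.11
```

{"name": "carry_out", "arguments": {
  "linear": [
    [0,0,0],
    [0,0,0],
    [0,0,0],
    [0,0,0],
    [0,0,0],
    [0,0,0]
  ],
  "twist": [0,0,0,0,0,0]
}}

```text
clock: 4.12
tool_pos: [0.5185, -0.0933, 0.219]
orientation: [-179.9, 0.2, -173.5]
force: [6.9, -0.7, -3.4]
opening: 0.0238
```

{"name": "carry_out", "arguments": {
  "linear": [
    [0,0.15,0],
    [0,0.3,0],
    [0,0.45,0],
    [0,0.6,0],
    [0,0.75,0],
    [0,0.9,0],
    [0,1.05,0],
    [0,1.2,0],
    [0,1.3,0],
    [0,1.4,0]
  ],
  "twist": [0,0,0,0,0,0,0,0,0,0]
}}

```text
clock: 4.95
tool_pos: [0.5172, -0.0809, 0.219]
orientation: [-179.8, 0.1, -173.5]
force: [4.6, -16.2, -4.0]
opening: 0.0237
```

{"name": "carry_out", "arguments": {
  "linear": [
    [0,0.15,0],
    [0,0.3,0],
    [0,0.4,0],
    [0,0.5,0],
    [0,0.6,0],
    [0,0.65,0],
    [0,0.65,0]
  ],
  "twist": [0,0,0,0,0,0,0]
}}

```text
clock: 5.53
tool_pos: [0.5168, -0.076, 0.219]
orientation: [-179.7, 0.1, -173.5]
force: [4.0, -15.2, -2.8]
opening: 0.0243
```

{"name": "carry_out", "arguments": {
  "linear": [
    [0,0.15,0],
    [0,0.3,0],
    [0,0.4,0],
    [0,0.5,0],
    [0,0.5,0]
  ],
  "twist": [0,0,0,0,0]
}}

```text
clock: 5.95
tool_pos: [0.5166, -0.0736, 0.219]
orientation: [-179.5, 0.1, -173.4]
force: [6.8, -25.0, -4.9]
opening: 0.0239
```

{"name": "carry_out", "arguments": {
  "linear": [
    [0,0.2,0],
    [0,0.4,0],
    [0,0.5,0],
    [0,0.6,0],
    [0,0.6,0]
  ],
  "twist": [0,0,0,0,0]
}}

```text
clock: 6.37
tool_pos: [0.5165, -0.0714, 0.2191]
orientation: [-179.1, -0.0, -173.4]
force: [11.2, -37.8, -7.1]
opening: 0.0238
```

```bash
python3 - <<'E'
from h import *
plan((.517,-.0945,.217),-173.6)
for n in('scene',):
    a=ctrl.snapshot(n); b=a[190:290,230:375]
    cv2.imwrite(f'pics/{n}2.png',cv2.resize(b,None,fx=5.4,fy=5.4,interpolation=cv2.INTER_CUBIC))
E
```

```text
t 6.3667 tool [ 0.5165 -0.0714  0.2191] [-1.7914e+02 -1.0000e-02 -1.7341e+02] F [ 11.2 -37.8  -7.1] Mo [-1.32e+01 -3.91e+00  1.00e-02] open 0.0238 
 linear cm [ 0.22 -2.3   0.25] twist 0.19
```

View pics/scene2.png

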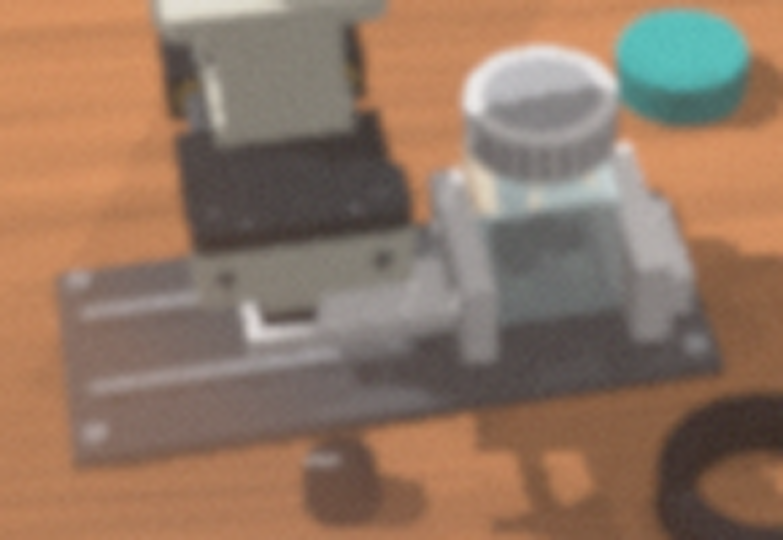

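{"name": "carry_out", "arguments": {
  "linear": [
    [0,-0.1,0],
    [0,-0.2,0],
    [0,-0.2,0]
  ],
  "twist": [0,0,0]
}}

```text
clock: 6.67
tool_pos: [0.5168, -0.0737, 0.2191]
orientation: [-179.1, -0.0, -173.4]
force: [1.6, -2.9, -0.8]
opening: 0.0241
```

{"name": "carry_out", "arguments": {
  "linear": [
    [0,0,0],
    [0,0,0],
    [0,0,0],
    [0,0,0],
    [0,0,0],
    [0,0,0],
    [0,0,0],
    [0,0,0]
  ],
  "twist": [0,0,0,0,0,0,0,0],
  "fingers": 1
}}

```text
clock: 7.33
tool_pos: [0.5168, -0.0736, 0.2191]
orientation: [-179.1, -0.0, -173.4]
force: [-0.4, -0.2, -1.5]
opening: 0.0716
```

{"name": "carry_out", "arguments": {
  "linear": [
    [0,0,-1],
    [0,0,-3],
    [0,0,-5],
    [0,0,-7],
    [0,0,-9],
    [0,0,-11],
    [0,0,-11],
    [0,0,-11]
  ],
  "twist": [0,0,0,0,0,0,0,0]
}}

```text
clock: 8.0
tool_pos: [0.5168, -0.0719, 0.331]
orientation: [-179.2, 0.2, -173.4]
force: [0.2, -0.2, -0.8]
opening: 0.0879
```

```bash
python3 - <<'E'
from h import *
plan((.497,.033,.325),-173.6)
for n in('scene','top'):
    a=ctrl.snapshot(n); cv2.imwrite(f'pics/{n}3f.png',a); b=a[190:290,230:375] if n=='scene' else a[215:315,250:395]
    cv2.imwrite(f'pics/{n}3.png',cv2.resize(b,None,fx=5.4,fy=5.4,interpolation=cv2.INTER_CUBIC))
E
```

```text
t 8.0 tool [ 0.5168 -0.0719  0.331 ] [-179.16    0.19 -173.42] F [ 0.2 -0.2 -0.8] Mo [0.18 0.03 0.02] open 0.0879 
 linear cm [ 0.77 10.66  0.45] twist 0.18
```

View pics/scene3.png

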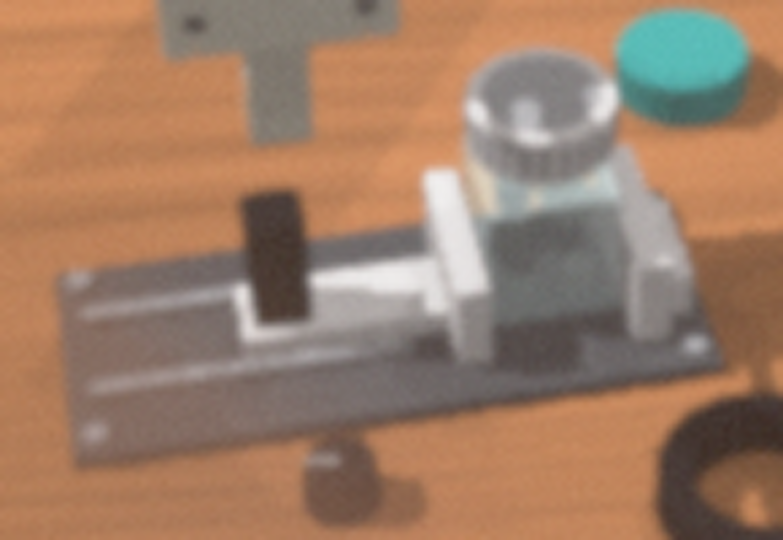

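View pics/top3.png

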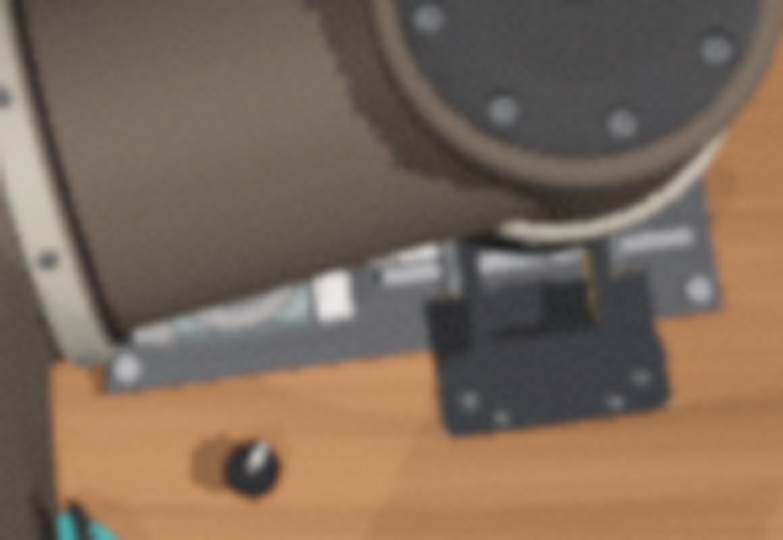

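```bash
python3 - <<'E'
from h import *
S=lambda x,y:(230+(x+.5)/5.4-.5,190+(y+.5)/5.4-.5)
for p in((528,102),(541.5,101)): print(onz('scene',S(*p),.104), onz('scene',S(*p),.1025))
# post tops, before/after
for p in((230,202),(271,196)): print(onz('scene',S(*p),.075))
# jaw inner faces at top inner edges: movable near-right top corner / fixed
E
```

```text
[0.49780972 0.0263687  0.104     ] [0.49595143 0.02652688 0.1025    ]
[0.49770246 0.03168159 0.104     ] [0.49584391 0.03185262 0.1025    ]
[ 0.5127254  -0.09240177  0.075     ]
[ 0.51067238 -0.07632506  0.075     ]
```

```bash
cat >> h.py <<'E'
def gplan(g,yaw):
    o=ctrl.get_obs(); M=R.from_euler('xyz',o['orientation'],degrees=True).as_matrix()
    print('grasp pt',(o['tool_pos']+M[:,2]*ctrl.grip_depth).round(4)); plan(np.array(g)-M[:,2]*ctrl.grip_depth,yaw)
E
python3 - <<'E'
from h import *
gplan((.496,.031,.165),-173.6)
E
```

```text
grasp pt [ 0.5165 -0.0744  0.1698]
t 8.1 tool [ 0.5163 -0.072   0.3291] [-1.7915e+02 -1.0000e-02 -1.7344e+02] F [-1.2 -0.2 -0.8] Mo [ 0.11 -0.04  0.  ] open 0.0878 
 linear cm [ 0.83 10.71  0.33] twist 0.16
```

{"name": "carry_out", "arguments": {
  "linear": [
    [0.1,1.5,0],
    [0.2,3.5,0],
    [0.3,5.5,0],
    [0.5,7.5,0],
    [0.7,9.2,0.1],
    [0.8,10.3,0.2],
    [0.8,10.7,0.3],
    [0.8,10.7,0.3],
    [0.8,10.7,0.3]
  ],
  "twist": [0,0,0,0,0,0,0,0,0]
}}

```text
clock: 8.85
tool_pos: [0.4961, 0.0331, 0.3242]
orientation: [-179.1, -0.1, -173.4]
force: [0.4, -0.1, -0.2]
opening: 0.0874
```

```bash
python3 - <<'E'
from h import *
gplan((.496,.031,.094),-173.6)
for n in('scene','top'):
    a=ctrl.snapshot(n); cv2.imwrite(f'pics/{n}4f.png',a); b=a[170:270,250:395] if n=='scene' else a[215:315,250:395]
    cv2.imwrite(f'pics/{n}4.png',cv2.resize(b,None,fx=5.4,fy=5.4,interpolation=cv2.INTER_CUBIC))
E
```

```text
grasp pt [0.4962 0.0307 0.1649]
t 8.85 tool [0.4961 0.0331 0.3242] [-1.7913e+02 -6.0000e-02 -1.7341e+02] F [ 0.4 -0.1 -0.2] Mo [ 0.04 -0.03 -0.01] open 0.0874 
 linear cm [0.01 0.14 7.09] twist 0.19
```

View pics/scene4.png

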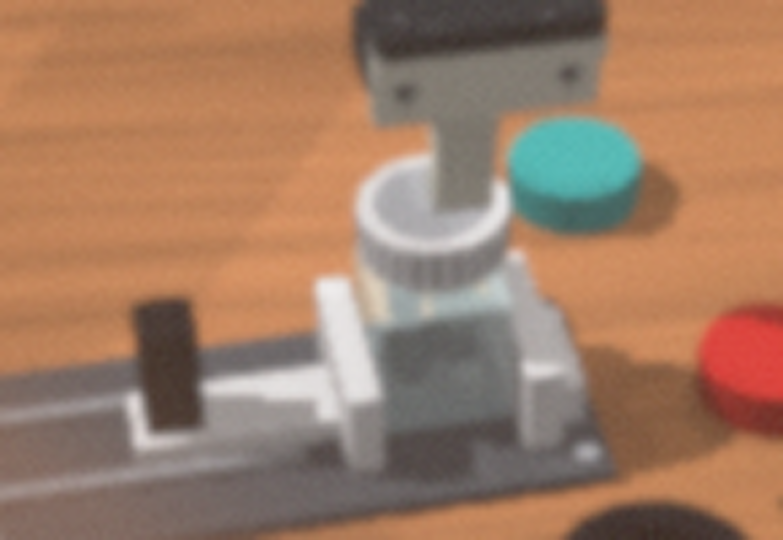

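View pics/top4.png

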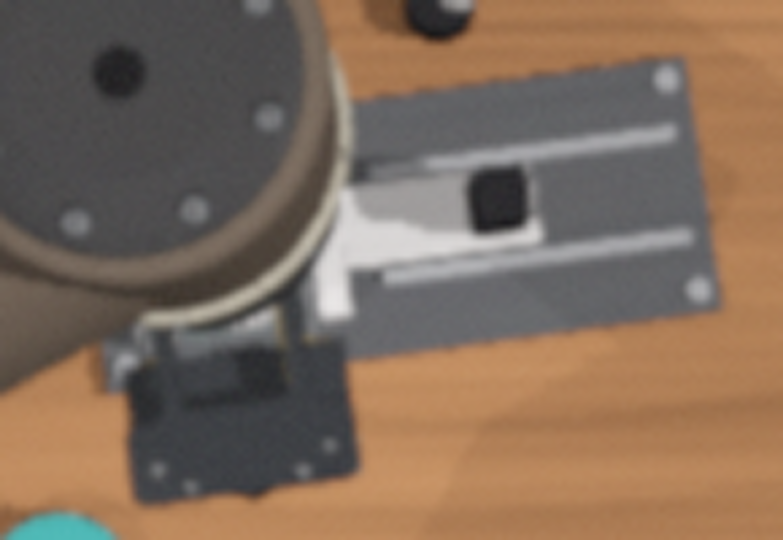

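```bash
python3 - <<'E'
from h import *
c=lambda q:((q-[250,170])*5.4+2.2).round(0)
u=np.array([.9936,.113,0])
for d in(.05,.06,.065): print(c(proj('scene',np.array([.4962,.0307,.146])+d*u)))
print('lid pred',c(proj('scene',(.496,.031,.104))),'R',c(proj('scene',(.496,.061,.104))),'L',c(proj('scene',(.496,.001,.104))))
o=np.array([onz('top',(250+x/5.4-.4,215+y/5.4-.4),.075) for x,y in((541,195),(498,198))]);print(o)
E
```

```text
[458. 201.]
[464. 218.]
[467. 226.]
lid pred [431. 206.] R [507. 202.] L [355. 211.]
[[ 0.51510654 -0.09366539  0.075     ]
 [ 0.51430255 -0.07643089  0.075     ]]
```

{"name": "carry_out", "arguments": {
  "linear": [
    [0,0.1,1],
    [0,0.2,2.5],
    [0,0.2,4],
    [0,0.2,5],
    [0,0.2,5.8],
    [0,0.2,6.4],
    [0,0.2,6.8],
    [0,0.2,7],
    [0,0.2,7]
  ],
  "twist": [0,0,0,0,0,0,0,0,0]
}}

```text
clock: 9.7
tool_pos: [0.4961, 0.0337, 0.2542]
orientation: [-179.1, -0.1, -173.5]
force: [-0.8, -0.3, 1.2]
opening: 0.0876
```

```bash
python3 - <<'E'
from h import *
gplan((.496,.032,.094),-173.6)
a=ctrl.snapshot('scene'); b=a[170:270,250:395]
cv2.imwrite(f'pics/s5.png',cv2.resize(b,None,fx=5.4,fy=5.4,interpolation=cv2.INTER_CUBIC))
E
```

```text
grasp pt [0.4962 0.0312 0.0949]
t 9.7 tool [0.4961 0.0337 0.2542] [-1.7913e+02 -5.0000e-02 -1.7347e+02] F [-0.8 -0.3  1.2] Mo [ 0.12  0.   -0.06] open 0.0876 
 linear cm [0.01 0.08 0.09] twist 0.13
```

View pics/s5.png

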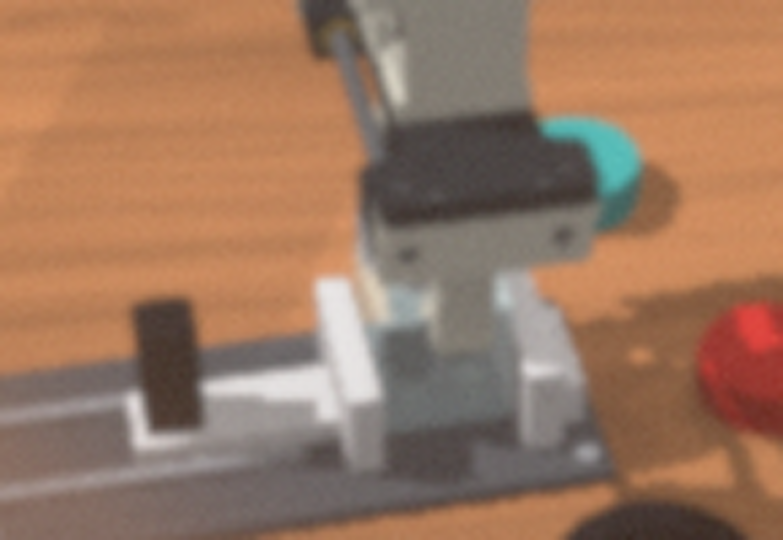

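{"name": "carry_out", "arguments": {
  "linear": [
    [0,0,0],
    [0,0,0],
    [0,0,0],
    [0,0,0],
    [0,0,0],
    [0,0,0],
    [0,0,0],
    [0,0,0],
    [0,0,0],
    [0,0,0]
  ],
  "twist": [0,0,0,0,0,0,0,0,0,0],
  "fingers": -1
}}

```text
clock: 10.58
tool_pos: [0.4959, 0.0336, 0.2545]
orientation: [-179.1, -0.1, -173.5]
force: [-4.7, 0.2, 5.7]
opening: 0.0596
```

```bash
python3 - <<'E'
from h import *
gplan((.496,.032,.094),-173.6)
E
```

```text
grasp pt [0.496  0.0312 0.0952]
t 10.5833 tool [0.4959 0.0336 0.2545] [-1.7913e+02 -6.0000e-02 -1.7347e+02] F [-4.7  0.2  5.7] Mo [0.14 1.69 0.05] open 0.0596 
 linear cm [-0.01  0.08  0.12] twist 0.13
```

{"name": "carry_out", "arguments": {
  "linear": [
    [0,0,0],
    [0,0,0],
    [0,0,0],
    [0,0,0],
    [0,0,0],
    [0,0,0],
    [0,0,0],
    [0,0,0],
    [0,0,0],
    [0,0,-0.03],
    [0,0,-0.03],
    [0,0,-0.03]
  ],
  "twist": [-2,-4,-6,-9,-12,-15,-18,-21,-24,-27,-30,-30]
}}

```text
clock: 11.58
tool_pos: [0.4967, 0.0339, 0.255]
orientation: [-179.2, -0.4, -143.3]
force: [0.2, 0.4, -0.6]
opening: 0.0596
```

```bash
python3 - <<'E'
from h import *
gplan((.496,.032,.094),-173.6)
a=ctrl.snapshot('scene'); b=a[170:270,250:395]
cv2.imwrite(f'pics/s6.png',cv2.resize(b,None,fx=5.4,fy=5.4,interpolation=cv2.INTER_CUBIC))
E
```

```text
grasp pt [0.4971 0.0315 0.0957]
t 11.5833 tool [0.4967 0.0339 0.255 ] [-179.25   -0.38 -143.33] F [ 0.2  0.4 -0.6] Mo [ 0.61 -0.28 -0.02] open 0.0596 
 linear cm [0.06 0.1  0.17] twist 30.27
```

View pics/s6.png

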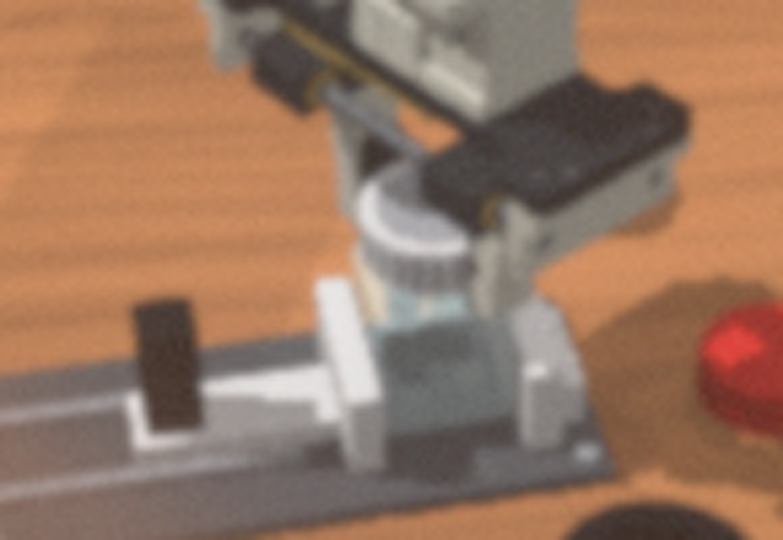

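{"name": "carry_out", "arguments": {
  "linear": [
    [0,0,0],
    [0,0,0],
    [0,0,0],
    [0,0,0]
  ],
  "twist": [-3,-6,-9,-12]
}}

```text
clock: 11.97
tool_pos: [0.4971, 0.0341, 0.2552]
orientation: [-179.3, -0.4, -131.5]
force: [-0.4, 0.7, 1.9]
opening: 0.0594
```

```bash
python3 - <<'E'
from h import *
gplan((.496,.032,.094),-173.6)
E
```

```text
grasp pt [0.4977 0.0319 0.0959]
t 11.9667 tool [0.4971 0.0341 0.2552] [-179.31   -0.45 -131.5 ] F [-0.4  0.7  1.9] Mo [ 0.33 -0.09 -0.37] open 0.0594 
 linear cm [0.1  0.14 0.19] twist 42.1
```

{"name": "carry_out", "arguments": {
  "linear": [
    [0,0,0],
    [0,0,0],
    [0,0,0],
    [0,0,0]
  ],
  "twist": [-3,-6,-9,-12]
}}

```text
clock: 12.3
tool_pos: [0.4974, 0.0342, 0.2556]
orientation: [-179.4, -0.5, -119.5]
force: [-2.4, -1.3, 11.2]
opening: 0.0595
```

```bash
python3 - <<'E'
from h import *
gplan((.496,.032,.094),-173.6)
E
```

```text
grasp pt [0.4982 0.032  0.0963]
t 12.3 tool [0.4974 0.0342 0.2556] [-179.38   -0.54 -119.48] F [-2.4 -1.3 11.2] Mo [-0.2   0.84 -0.08] open 0.0595 
 linear cm [0.11 0.19 0.23] twist 54.12
```

{"name": "carry_out", "arguments": {
  "linear": [
    [0,0,0],
    [0,0,0],
    [0,0,0],
    [0,0,0]
  ],
  "twist": [-3,-6,-9,-12]
}}

```text
clock: 12.63
tool_pos: [0.4977, 0.0342, 0.2564]
orientation: [-179.5, -0.6, -107.4]
force: [-3.5, -0.1, 10.3]
opening: 0.0595
```

```bash
python3 - <<'E'
from h import *
gplan((.496,.032,.094),-173.6)
E
```

```text
grasp pt [0.4986 0.0321 0.0971]
t 12.6333 tool [0.4977 0.0342 0.2564] [-179.45   -0.63 -107.44] F [-3.5 -0.1 10.3] Mo [ 0.15  1.31 -0.2 ] open 0.0595 
 linear cm [0.08 0.25 0.31] twist 66.16
```

{"name": "carry_out", "arguments": {
  "linear": [
    [0,0,-0.1],
    [0,0,-0.2],
    [0,0,-0.3],
    [0,0,-0.4],
    [0,0,-0.4]
  ],
  "twist": [-1,-2,-2,-2,-2]
}}

```text
clock: 13.05
tool_pos: [0.4975, 0.0342, 0.2603]
orientation: [-179.5, -0.7, -105.5]
force: [-1.0, -0.3, -0.3]
opening: 0.0598
```

```bash
python3 - <<'E'
from h import *
gplan((.496,.032,.094),-173.6)
a=ctrl.snapshot('scene'); b=a[170:270,250:395]
cv2.imwrite(f'pics/s7.png',cv2.resize(b,None,fx=5.4,fy=5.4,interpolation=cv2.INTER_CUBIC))
E
```

```text
grasp pt [0.4984 0.0321 0.101 ]
t 13.05 tool [0.4975 0.0342 0.2603] [-179.5    -0.67 -105.51] F [-1.  -0.3 -0.3] Mo [-0.19  0.55 -0.01] open 0.0598 
 linear cm [0.06 0.24 0.7 ] twist 68.09
```

View pics/s7.png

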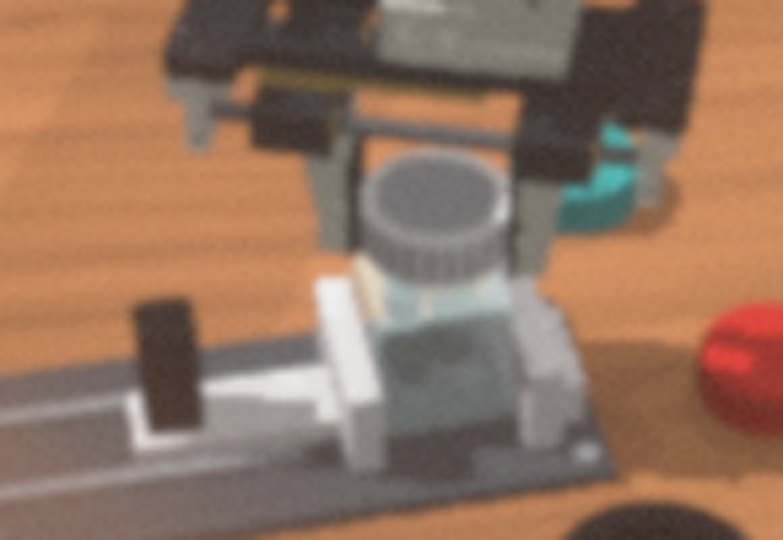

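{"name": "carry_out", "arguments": {
  "linear": [
    [0,0,-0.2],
    [0,0,-0.4],
    [0,0,-0.7],
    [0,0,-1]
  ],
  "twist": [0,0,0,0]
}}

```text
clock: 13.43
tool_pos: [0.4978, 0.0345, 0.2707]
orientation: [-179.5, -0.6, -105.5]
force: [0.8, 0.0, -0.5]
opening: 0.0597
```

```bash
python3 - <<'E'
from h import *
gplan((.496,.032,.094),-173.6)
a=ctrl.snapshot('scene'); b=a[170:270,250:395]
cv2.imwrite(f'pics/s8.png',cv2.resize(b,None,fx=5.4,fy=5.4,interpolation=cv2.INTER_CUBIC))
E
```

```text
grasp pt [0.4987 0.0323 0.1115]
t 13.4333 tool [0.4978 0.0345 0.2707] [-179.46   -0.65 -105.5 ] F [ 0.8  0.  -0.5] Mo [ 0.03  0.01 -0.06] open 0.0597 
 linear cm [0.08 0.27 1.74] twist 68.1
```

View pics/s8.png

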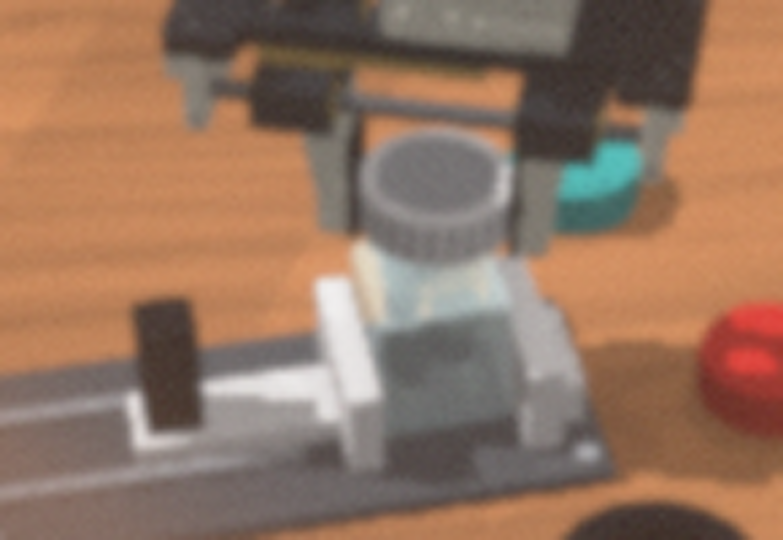

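The lid has risen to (435,190) while the jar's shoulder stays at about (440,315), so it's free. I'll lift it the rest of the way.

{"name": "carry_out", "arguments": {
  "linear": [
    [0,0,-0.3],
    [0,0,-0.6],
    [0,0,-1],
    [0,0,-1.4],
    [0,0,-1.7],
    [0,0,-1.8],
    [0,0,-1.8],
    [0,0,-1.8],
    [0,0,-1.8],
    [0,0,-1.8]
  ],
  "twist": [0,0,0,0,0,0,0,0,0,0]
}}

```text
clock: 14.32
tool_pos: [0.4978, 0.0348, 0.2891]
orientation: [-179.4, -0.6, -105.5]
force: [-0.0, -0.3, -1.5]
opening: 0.0598
```

```bash
python3 - <<'E'
from h import *
gplan((.496,.032,.094),-173.6)
a=ctrl.snapshot('scene'); b=a[150:270,250:395]
cv2.imwrite(f'pics/s9.png',cv2.resize(b,None,fx=4.8,fy=4.8,interpolation=cv2.INTER_CUBIC))
t=ctrl.snapshot('top'); cv2.imwrite('pics/t9.png',t)
E
```

```text
grasp pt [0.4988 0.0327 0.1299]
t 14.3167 tool [0.4978 0.0348 0.2891] [-179.43   -0.63 -105.48] F [-0.  -0.3 -1.5] Mo [0.06 0.04 0.03] open 0.0598 
 linear cm [0.1  0.29 3.59] twist 68.12
```

View pics/s9.png

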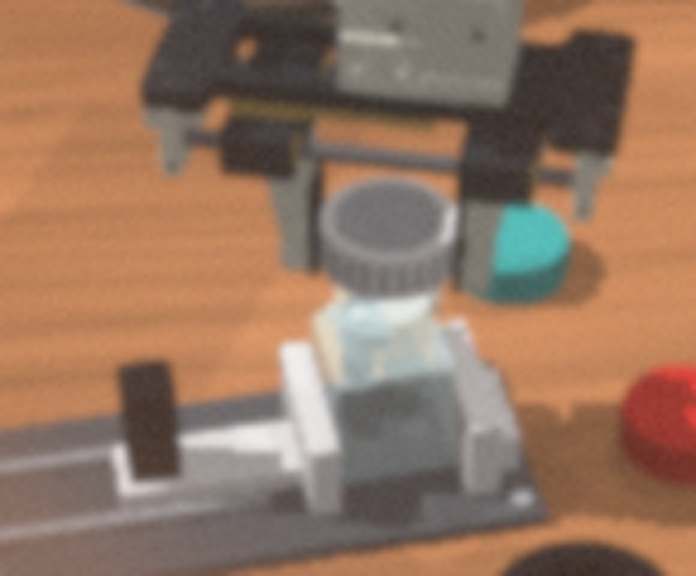

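View pics/t9.png

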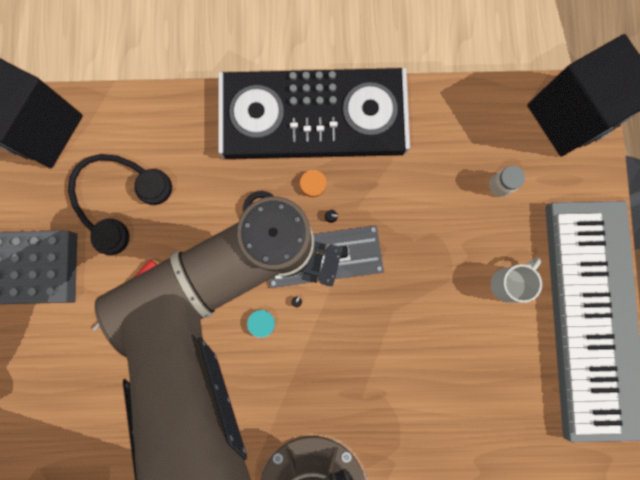

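The lid is held level about 2 cm above the mouth, the jar is clamped and nothing else has moved. I'm handing the job in.

```bash
python3 - <<'E'
from plant import ctrl
print(ctrl.close_job()); o=ctrl.get_obs(); print(o['clock'],o['tool_pos'],o['force'],o['opening'])
E
```

```text
the job is handed in; nothing more can be done
None
the job is handed in; nothing more can be done
```

I carried out all the steps and handed the job in at about 14.4 s of the 48 s; the hand-in gave no verdict.

**Clamping:** I gripped the post and slid the jaw about 17 mm until the push rose from about 16 N to 38 N. Pictures show the jar held by both jaws.

**Unscrewing:** I turned the lid about 68° counterclockwise. Turning torque reached about 0.37 N·m and had eased by the end. Pictures taken at 30° and 68° show the jar had not turned or risen.

**Final state:**
- **Lid:** it is held in the fingers with an opening of 59.8 mm. It tilts by about 0.9°, and its lower edge is about 2 cm above the rim. The last force reading was 1.5 N downward, roughly the lid's weight.
- **Jar:** it stands clamped on the plate.
- **Other things on the desk:** those in view look unmoved. In the last top picture the arm partly hides the tape and the screwdriver. The scene pictures showed part of the tape in place, but I did not look at the screwdriver again.

**Not measured directly:** I judged jaw travel from the push force and pictures. The lid's angle at release was never seen; I only know it lifted off without resistance. The two cameras disagreed by 1–2 mm on the lid and post, which did not affect the grasps. The tool kept a tilt of just under 1° after the clamping push, well inside the 0.2 rad limit.

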